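# Change over the slide trays

### The arm

A 6-joint arm with a two-finger parallel gripper is mounted at the origin on a cart in front of the work surface, level with it; the furniture and walls round the work are solid. World frame = base frame: x ahead of the robot, y to its left, z up, the work surface at z = 0. Lengths are in m, angles in rad, forces in N, time in s.
With the tool pointing down it reaches from about 0.35 to 0.85 m from the base axis. Payload 8.1 kg.
Tool frame: the origin (TCP) lies at the centre of the arm's flange, where the gripper is bolted on; the fingertips stand 186 mm ahead of it and the grasp point (between the pads) lies 167 mm ahead of it; z points along the fingers, y is the direction in which the jaws open and shut (so a half turn about z gives the same grasp; the last joint's range is limited). The gripper opens to 93 mm and grips with 3 to 60 N. Pads are 15 mm wide; open, the fingers measure 128 mm over their backs; the gripper's body (75 mm by 188 mm) begins 65 mm behind the grasp point.
Start: joints at [-1.221, 0.13, 1.488, -0, 1.523, -0.085], TCP at [0.253, -0.544, 0.405] pointing down, gripper open.
Joint ranges: [-2.96, 2.96], [-0.89, 2.26], [0.02, 2.5], [-1.34, 4.48], [0, 2.73], [-2.66, 2.66]. Speed limits (rad/s): [2.39, 2.39, 2.79, 3.14, 3.14, 3.14].

### API

Orientations are given as a rotation vector (axis times angle).
In Python, from plant import robot, viewer, order gives the robot as it stands.
- The arm moves only by the tool apply_moves, never from a script. Its argument "deltas" is a list of rows, each a list of 3 entries, a list of its own where there are three numbers: the finger opening in mm, from 0 to 93, then the shift along the tool's x, y, z in mm, then the turn about the tool's z in rad. In form: [[grip, [dx, dy, dz], yaw], ...]. A call has 1 to 5 rows; each row shifts and turns the commanded pose from where the row before left it, along the tool's axes as they then stand; what a row does not reach is not made up. A row lasts 1/8 s, in which the tool goes at most 62.5 mm and 10.7 degrees, less where a joint would pass 70% of its speed; a pose out of reach is approached as far as the arm can. A call is refused whole if a number of a shift passes 62.5 or a number of a turn 0.188, either way. A call with a gripper value outside its range is refused whole. The fingers move at their own pace and stop on an object; "grip_force" is the grip in N (left out, the last holds). Time passes only in rows, so rows that do not move let the fingers close. It gives the time, the measured TCP pose, the force and the opening at its end, in the units of the state.
- robot.read_state(): the state, without advancing time (a new reading comes with each control period).
- viewer.read_camera(name): name is "scene" or "side" or "wrist"; returns the picture (420x560x3 uint8, blue, green, red); there is no depth.
- viewer.get_calibration(name): a dict with "fx", "fy", "cx", "cy" (pixels), "R" (3x3) and "t" (3): a world point X has camera coordinates R X + t. Camera axes: x right, y down, z forward; pixel columns grow to the right and rows downward; lengths in m; the calibration is good to about 2 mm. The wrist camera is an equidistant fisheye: a pixel r from the principal point sees the ray r / f radians off the axis. A picture is of the moment at which its call begins: read the wrist's pose just before it. get_calibration takes no time and is no camera call; for the wrist camera it gives the pose at the moment of the call.
- order.close_job(): hands the job in, once; it reports no verdict.
The state is a dict: "t": time; "q": joint angles; "dq": joint speeds; "joint_torque": joint torques, N m; "tool_pos": TCP position; "orientation": TCP orientation; "force": force on the tool from outside, world axes, zero at the start; "wrist_torque": the same for the moment, N m; "opening": finger opening in m.
Only numpy, scipy, OpenCV 4.12 (cv2) and the standard library are available. Lean on these libraries where they do the work, as an engineer would, in place of code of your own. Each camera call takes 0.05 s, during which the arm holds its last target. There are 200 camera calls.

### The job

Only one of the two slide trays may be out at a time: first push the narrow tray, which stands part way out, fully home, then hook a fingertip behind the upturned lip of the wide tray and draw it right out to its stop, so that the roller standing in it can be inspected. Only touch, push and pull: pinch and lift nothing, leave the roller standing in its nest, and do not disturb the things standing round about.

Things in the scene. Friction and masses are not known exactly. Their poses are not given: they have to be found in the camera images.
- wide_unit: the wider slide unit, fixed to the bench: a grey dust cover 140 deep (x) x 150 wide (y) x 50 high, open at its front (-x), with one steel pull-out tray 130 wide. Origin: on the bench under the middle of the cover; x points to its rear, z up; it stands turned by up to 7 degrees.
- narrow_unit: the narrower slide unit, fixed to the bench: a grey dust cover 140 deep (x) x 110 wide (y) x 50 high, open at its front (-x), with one steel pull-out tray 90 wide. Origin: on the bench under the middle of the cover; x points to its rear, z up; it stands turned by up to 7 degrees. The two units stand side by side; either may be the left one.
- wide_tray (a joint): how far the wide tray is out, in m: 0 fully home against its rear stop, 0.100 right out against its front stop. Slides with about 2.5 N of friction and stays where it is left. Starts home.
- narrow_tray (a joint): how far the narrow tray is out, in m: 0 fully home against its rear stop, 0.100 right out against its front stop. Slides with about 2.5 N of friction and stays where it is left. Starts 0.04 to 0.08 out.
- wide_lip (a point): upturned lip across the wide tray's front, 130 wide, 6 thick, with a 120 x 24 x 6 grey plate on its front (front face 12 before the rear face). Point: middle of the top edge of the rear face, 42 above the bench; x points to the cover, z up; the tray slides out along -x. Behind it is bare floor (12 above the bench), 50 long to the cover's front when shut, for the fingertip.
- narrow_lip (a point): upturned lip across the narrow tray's front, 90 wide, 6 thick, with a 80 x 24 x 6 grey plate on its front (front face 12 before the rear face). Point: middle of the top edge of the rear face, 42 above the bench; x points to the cover, z up; the tray slides out along -x. Behind it is bare floor (12 above the bench), 50 long to the cover's front when shut, for the fingertip.
- nylon_roller: loose white flanged roller, 21 diameter, 26 high, standing upright in a ring nest (32 inside diameter, 8 high) on the wide tray's floor, 120 behind the rear face of the lip; hidden under the cover at the start. Origin: centre of its underside, z up its axis.
- spare_lens: loose bystander: black lens, 34 diameter, 76 high, standing on the bench between the two units. Origin: centre of its underside.
- setting_block: loose bystander: steel block 25 x 50 x 38 high on the bench, right of the units. Origin: centre of its underside.
- loupe: loose bystander: black loupe, 37 diameter, 28 high, on the bench at the front left. Origin: centre of its underside.

How it is judged:
On the way, in this order (a step that is already met when the one before it is completed fails the run):
1. the narrow tray is fully home (within 5 mm) while the wide tray is still in (within 10 mm) (value of joint narrow_tray below 0.005 m and value of joint wide_tray below 0.01 m), for 0.2 s.
2. the wide tray is on its way out, drawn by a finger on its lip (value of joint wide_tray above 0.015 m and contact force between the fingers and wide_tray_c0 above 0.3 N), for 0.1 s.
At the end, for the whole second after the job is handed in: The narrow tray is home within 5 mm, the wide tray is out to within 7 mm of its 100 mm stop and at rest, and the roller stands upright (within 0.2 rad) in its nest in the wide tray (within 12 mm of the nest's middle) (value of joint narrow_tray below 0.005 m and value of joint wide_tray between 0.093 and 0.11 m and velocity of joint wide_tray between -0.01 and 0.01 m/s and linear speed of nylon_roller below 0.02 m/s and angle between nylon_roller's own z axis and vertical below 0.2 rad and x of nylon_roller in the frame of wide_lip between 0.108 and 0.132 m and y of nylon_roller in the frame of wide_lip between -0.012 and 0.012 m); the robot touches nothing.
It fails at once if a tray lip is pinched (a finger pressing on its rear and another on its front plate at once) ((contact force between the fingers and wide_tray_c0 above 2 N and contact force between the fingers and wide_tray_c1 above 2 N) or (contact force between the fingers and narrow_tray_c0 above 2 N and contact force between the fingers and narrow_tray_c1 above 2 N)).
It fails at once if the roller is lifted or knocked over (height (world z) of nylon_roller above 0.024 m or angle between nylon_roller's own z axis and vertical above 0.5 rad).
It fails at once if a bystander is shifted by more than 15 mm or tipped (distance of any of spare_lens, setting_block, loupe from where it was at the start of the episode above 0.015 m or angle between any of spare_lens, setting_block, loupe's own z axis and vertical above 0.3 rad).
It also fails if it takes over 48 s, if anything falls off the work surface, if the arm or the gripper's body presses on something with over 40 N, if the wrist force passes 120 N, or if a joint passes its speed limit or range.

## Working session

There is one attempt and no reset: what is moved stays moved. The work goes in short steps, Python scripts to look and compute and a tool call to move; the robot and the scene stay as the last step left them, time stands still between calls to the robot, and variables do not carry over. Pictures are saved under pics/ and viewed, about 8 in all and at most 12, crops included, and the job is handed in when it is done.

Besides the shell and the picture viewer there is one more tool, called after ">>>" as name([rows], argument=value, ...), one row to a line, values as JSON. apply_moves: Moves the arm, as the interface text tells. Its arguments: {"type":"object","properties":{"deltas":{"type":"array"},"grip_force":{"type":"number"}},"required":["deltas"]}

```bash
mkdir -p pics; python3 - <<'E'
from plant import robot, viewer, order
import cv2
s=robot.read_state();print(s['t'],s['tool_pos'],s['orientation'],s['opening'])
for n in("scene","side"):
    im=viewer.read_camera(n);cv2.imwrite(f'pics/{n}0.png',im)
    c=viewer.get_calibration(n);print(n,c)
E
```

```text
0.0 [ 0.25267029 -0.54395125  0.40369665] [-3.06591956e+00 -6.77169315e-01  4.56785454e-04] 0.09352616900444025
scene {'fx': 402.4895817412748, 'fy': 402.4895817412748, 'cx': 282.71960835981383, 'cy': 211.21124385390613, 'R': array([[ 0.69579826, -0.71810639, -0.013711  ],
       [-0.4014907 , -0.37304784, -0.83644517],
       [ 0.59554176,  0.58750194, -0.54787908]]), 't': array([-0.34846699,  0.27126534,  0.58450947])}
side {'fx': 396.24982001778494, 'fy': 396.24982001778494, 'cx': 280.089438871895, 'cy': 216.35291941065543, 'R': array([[-0.5475266 , -0.83676738,  0.00591439],
       [-0.50857633,  0.32715016, -0.7964439 ],
       [ 0.66450338, -0.43908214, -0.60468349]]), 't': array([0.297821  , 0.2947823 , 0.65471239])}
```

View pics/scene0.png

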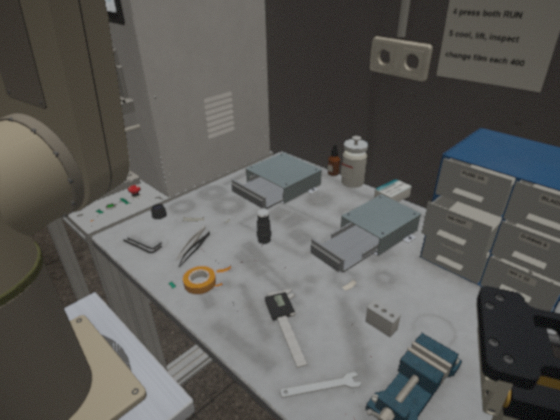

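View pics/side0.png

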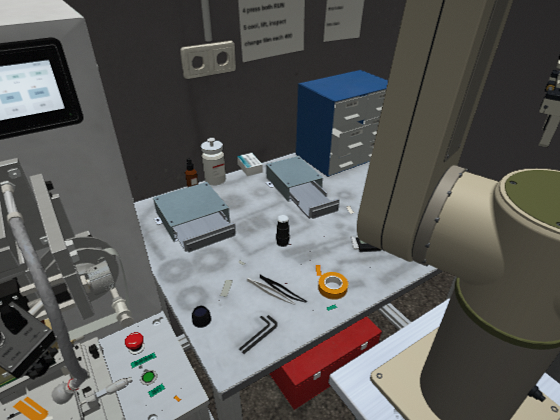

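The scene picture shows the wide unit on the left (cover around 290,172) and the narrow one on the right (around 380,222) with its tray out. The lens is at (264,227), the loupe at (159,211) and the block at (383,318). Next I'll enlarge both views to pick corners.

```bash
python3 - <<'E'
import cv2,numpy as np
a=cv2.imread('pics/scene0.png')[145:275,225:425];b=cv2.imread('pics/side0.png')[150:255,145:345]
def up(im,x0,y0):
    o=cv2.resize(im,None,fx=4,fy=4,interpolation=cv2.INTER_CUBIC)
    for k in range(0,im.shape[1],20): cv2.putText(o,str(x0+k),(4*k,10),0,.35,(0,0,255));cv2.line(o,(4*k,12),(4*k,18),(0,0,255))
    for k in range(0,im.shape[0],20): cv2.putText(o,str(y0+k),(0,4*k+4),0,.35,(0,0,255));cv2.line(o,(24,4*k),(30,4*k),(0,0,255))
    return o
cv2.imwrite('pics/c1.png',up(a,225,145));cv2.imwrite('pics/c2.png',up(b,145,150))
E
```

```text
(no output)
```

View pics/c1.png

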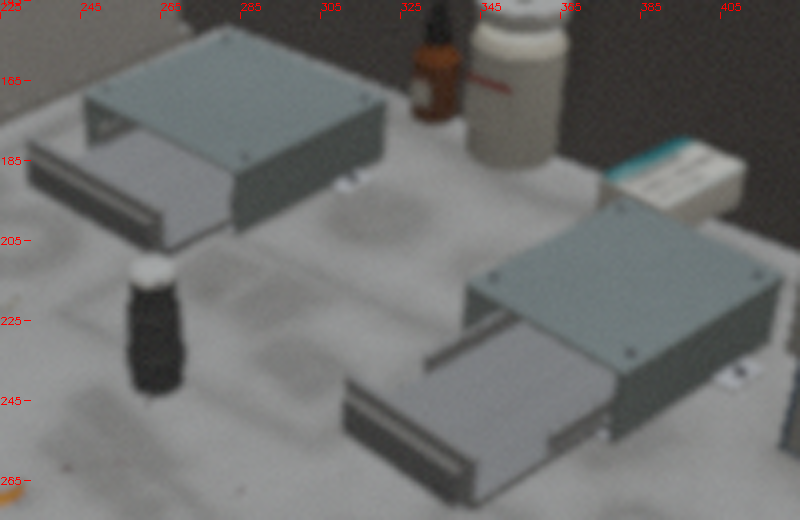

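View pics/c2.png

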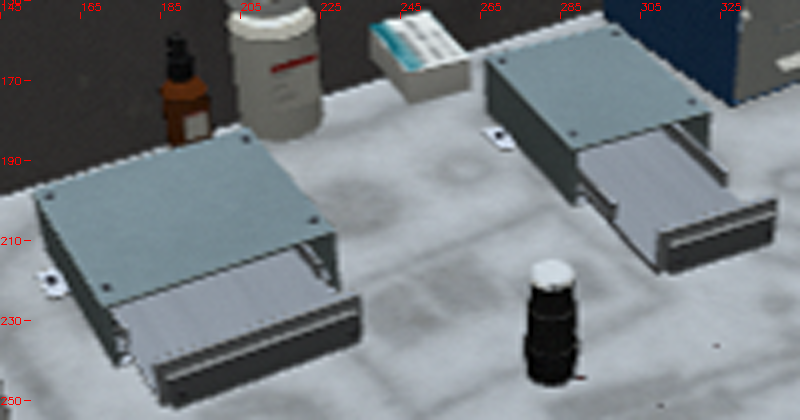

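```bash
cat > h.py <<'E'
import numpy as np
from plant import robot, viewer
def ray(n,u,v,z):
    c=viewer.get_calibration(n);d=c['R'].T@np.array([(u-c['cx'])/c['fx'],(v-c['cy'])/c['fy'],1]);o=-c['R'].T@c['t']
    return (o+d*(z-o[2])/d[2])[:2]
E
python3 - <<'E'
from h import *
np.set_printoptions(precision=4,suppress=True)
# order FL,FR,RR,RL
C={'wide':{'scene':[(246.2,168.7),(283.2,188),(321.2,170.5),(282,151.2)],'side':[(172,225.7),(229.2,208),(207,183),(154.2,198.7)]},
'narrow':{'scene':[(341.7,217),(378.7,238.7),(420.5,215),(380.7,195)],'side':[(290,187.5),(322.5,177.5),(297.5,156.2),(266.2,165)]}}
L={'wide':{'scene':[(233,180.7),(265,198)],'side':[(186,241),(234.5,225)]},'narrow':{'scene':[(312,241),(343,260.7)],'side':[(310,209.2),(338.7,200)]}}
for u in C:
  for n in C[u]:
    P=np.array([ray(n,*p,.05) for p in C[u][n]]);m=P.mean(0)
    ax=P[2]+P[3]-P[0]-P[1];ay=P[0]+P[3]-P[1]-P[2]
    yaw=[np.arctan2(ax[1],ax[0]),np.arctan2(-ay[0],ay[1])]
    Q=np.array([ray(n,*p,.042) for p in L[u][n]]);l=Q.mean(0)
    y=np.mean(yaw);R=np.array([[np.cos(y),-np.sin(y)],[np.sin(y),np.cos(y)]])
    print(u,n,'centre',m,'depth,width',np.linalg.norm(ax)/2,np.linalg.norm(ay)/2,'yaw deg',np.degrees(yaw),'lip',l,np.linalg.norm(Q[0]-Q[1]),'lip rel',R.T@(l-m))
for n,p in(('scene',(264,242)),('side',(283,245))):print('lens',ray(n,*p,0))
print('loupe',ray('scene',159,214,0.0),ray('side',201,320,.014),'block',ray('scene',382,320,.019))
E
```

```text
wide scene centre [0.6867 0.1782] depth,width 0.13892384782308284 0.15255748437092714 yaw deg [-0.6409 -4.4284] lip [0.5613 0.1765] 0.12246389840195979 lip rel [-0.1252 -0.0072]
wide side centre [0.6823 0.1785] depth,width 0.1328553394600708 0.1451511928366639 yaw deg [-1.0634 -2.7179] lip [0.557  0.1836] 0.11962681657087657 lip rel [-0.1254  0.0009]
narrow scene centre [ 0.6714 -0.1329] depth,width 0.13681873021229773 0.10648733180162465 yaw deg [-6.3326 -6.9926] lip [ 0.505  -0.1181] 0.08339721700176882 lip rel [-0.167  -0.0046]
narrow side centre [ 0.6716 -0.1299] depth,width 0.13735249121334903 0.10624154640835767 yaw deg [-4.4453 -3.3908] lip [ 0.5032 -0.1088] 0.08721210444569868 lip rel [-0.1694  0.0096]
lens [0.4758 0.0332]
lens [0.4703 0.0399]
loupe [0.3773 0.3028] [0.3619 0.2994] block [ 0.4467 -0.284 ]
```

>>> apply_moves([
  [0, [38, -30, 0], 0],
  [0, [38, -30, 0], 0],
  [0, [38, -30, 0], 0],
  [0, [38, -30, 0], 0],
  [0, [38, -30, 0], 0],
], grip_force=20)

```text
t: 0.72
tool_pos: [0.3623, -0.3265, 0.4043]
orientation: [-3.067, -0.677, 0.0]
force: [1.1, 0.4, -0.3]
opening: 0.0478
```

>>> apply_moves([
  [0, [38, -30, 0], 0],
  [0, [38, -30, 0], 0],
  [0, [38, -30, 0], 0],
  [0, [30, -25, 0], 0],
  [0, [20, -20, 0], 0],
])

```text
t: 1.35
tool_pos: [0.4542, -0.1349, 0.4044]
orientation: [-3.067, -0.679, 0.001]
force: [0.2, -0.1, 0.2]
opening: 0.0012
```

>>> apply_moves([
  [0, [0, 0, 0], 0.176],
  [0, [0, 0, 20], 0.176],
  [0, [0, 0, 40], 0.175],
  [0, [0, 0, 20], 0],
  [0, [0, 0, 0], 0],
])

```text
t: 1.98
tool_pos: [0.4529, -0.1362, 0.3226]
orientation: [-3.137, 0.144, 0.007]
force: [-0.4, 0.1, 0.7]
opening: 0.0
```

```bash
python3 - <<'E'
from h import *
import cv2
s=robot.read_state();print(s['t'],s['tool_pos'],s['orientation'],s['opening'],s['force'])
c=viewer.get_calibration('wrist');print(c)
cv2.imwrite('pics/w1.png',viewer.read_camera('wrist'))
E
```

```text
1.975 [ 0.45285311 -0.13617223  0.32256585] [-3.13668505  0.1443351   0.0066952 ] 1.6110722191493626e-05 [-0.40652208  0.07569566  0.69793928]
{'fx': 325.19226210127806, 'fy': 325.19226210127806, 'cx': 275.49661767429683, 'cy': 208.53442456889388, 'R': array([[-0.09134647, -0.99581683, -0.00216134],
       [-0.96612605,  0.08809646,  0.24256847],
       [-0.24136335,  0.0242459 , -0.97013188]]), 't': array([-0.09331688,  0.43974744,  0.42141873])}
```

View pics/w1.png

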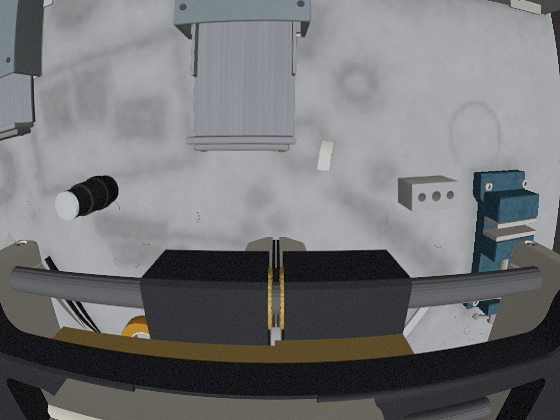

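The wrist view shows the narrow tray aligned with the tool axis. Its lip's rear edge runs from (189,138) to (297,137), and the plate's front edge is around row 150. The closed fingertips are around (277,245).

```bash
cat >> h.py <<'E'
def wray(u,v,z,c=None):
    c=c or viewer.get_calibration('wrist');a=np.array([u-c['cx'],v-c['cy']])/c['fx'];r=np.linalg.norm(a)
    d=c['R'].T@np.r_[np.sin(r)*a/r,np.cos(r)];o=-c['R'].T@c['t'];return (o+d*(z-o[2])/d[2])[:2]
E
python3 - <<'E'
from h import *
for n,u,v,z in(('lipL',189,138,.042),('lipR',297,137,.042),('plateL',197,151,.04),('plateR',290,150,.04),('covL',176,26,.05),('covR',310,25,.05),('wide lip R',32,127,.042),('wide covR',42,75,.05),('lens base',110,190,0)):print(n,wray(u,v,z).round(4))
E
```

```text
lipL [ 0.5199 -0.0709]
lipR [ 0.5114 -0.1584]
plateL [ 0.5083 -0.0759]
plateR [ 0.5013 -0.152 ]
covL [ 0.6143 -0.0701]
covR [ 0.6011 -0.1765]
wide lip R [0.5582 0.0948]
wide covR [0.6039 0.0692]
lens base [0.4794 0.0349]
```

>>> apply_moves([
  [0, [0, -13, 30], 0],
  [0, [0, -14, 40], 0],
  [0, [0, 0, 31], 0],
  [0, [0, 0, 10], 0],
  [0, [0, 0, 0], 0],
])

```text
t: 2.65
tool_pos: [0.4567, -0.1099, 0.2146]
orientation: [3.138, -0.145, 0.001]
force: [0.3, 0.3, 0.2]
opening: 0.0003
```

>>> apply_moves([
  [0, [12, 0, 0], 0],
  [0, [12, 0, 0], 0],
  [0, [8, 0, 0], 0],
  [0, [8, 0, 0], 0],
  [0, [8, 0, 0], 0],
])

```text
t: 3.28
tool_pos: [0.5043, -0.1141, 0.2135]
orientation: [-3.138, 0.145, 0.002]
force: [-3.1, 0.1, 2.2]
opening: 0.0003
```

>>> apply_moves([
  [0, [6, 0, 0], 0],
  [0, [6, 0, 0], 0],
  [0, [5, 0, 0], 0],
  [0, [5, 0, 0], 0],
  [0, [0, 0, 0], 0],
])

```text
t: 3.9
tool_pos: [0.5265, -0.1161, 0.2138]
orientation: [-3.138, 0.145, -0.001]
force: [0.6, 0.4, 0.3]
opening: 0.0004
```

>>> apply_moves([
  [0, [4, 0, 0], 0],
  [0, [4, 0, 0], 0],
  [0, [2, 0, 0], 0],
  [0, [2, 0, 0], 0],
])

```text
t: 4.4
tool_pos: [0.5377, -0.1172, 0.2137]
orientation: [-3.138, 0.145, 0.002]
force: [-9.8, 0.1, 7.3]
opening: 0.0005
```

>>> apply_moves([
  [0, [2, 0, 0], 0],
  [0, [2, 0, 0], 0],
])

```text
t: 4.65
tool_pos: [0.5395, -0.1174, 0.2134]
orientation: [-3.137, 0.144, 0.015]
force: [-30.1, 3.5, 25.9]
opening: 0.0007
```

The force rose to 30 N at about the expected stop, so the narrow tray is home. I'll hold briefly, back off and rise.

>>> apply_moves([
  [0, [0, 0, 0], 0],
  [0, [0, 0, 0], 0],
  [0, [-10, 0, 0], 0],
  [0, [-20, 0, 0], 0],
  [0, [0, 0, -40], 0],
])

```text
t: 5.28
tool_pos: [0.5094, -0.1141, 0.2505]
orientation: [-3.136, 0.145, 0.011]
force: [0.3, -0.3, -0.3]
opening: 0.0002
```

>>> apply_moves([
  [0, [0, 0, -60], 0],
  [0, [0, -40, -10], 0],
  [0, [0, -55, 0], 0],
  [0, [0, -60, 0], -0.05],
  [0, [0, -60, 0], 0],
])

```text
t: 5.9
tool_pos: [0.5291, 0.1013, 0.3244]
orientation: [-3.14, 0.066, -0.004]
force: [0.6, -0.2, -0.7]
opening: 0.0006
```

>>> apply_moves([
  [0, [0, -50, 0], 0],
  [0, [0, -35, 0], 0],
  [0, [0, 0, 0], 0],
])

```text
t: 6.28
tool_pos: [0.5323, 0.1868, 0.324]
orientation: [-3.14, 0.061, -0.002]
force: [-0.5, -0.2, 0.4]
opening: 0.0007
```

```bash
python3 - <<'E'
from h import *
import cv2,json
s=robot.read_state();print(s['t'],s['tool_pos'],s['orientation'],s['force'])
c=viewer.get_calibration('wrist');json.dump({k:np.asarray(v).tolist() for k,v in c.items()},open('w2.json','w'))
cv2.imwrite('pics/w2.png',viewer.read_camera('wrist'))
E
```

```text
6.275 [0.5323038  0.18681976 0.32396985] [-3.13988357e+00  6.07401049e-02 -2.12978783e-03] [-0.5112275  -0.15309742  0.43344417]
```

View pics/w2.png

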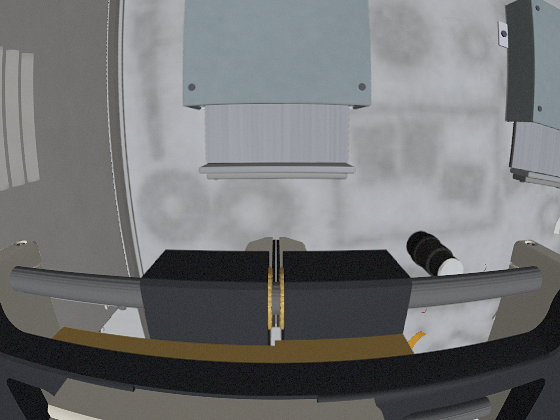

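The wide tray is square to the tool. Its lip's rear edge runs from (199,164) to (355,164), and the cover's front corners are at (183,106) and (370,107). The narrow tray is seen shut at right (513–560, 125–185), and the lens is still standing at (430,250).

```bash
python3 - <<'E'
from h import *
for n,u,v,z in(('lipL',199,164,.042),('lipR',355,164,.042),('plateL',207,179,.04),('plateR',347,179,.04),('covL',183,105,.05),('covR',370,106,.05),('narrow lip L',513,173,.042),('narrow cov L',510,123,.05)):print(n,wray(u,v,z).round(4))
E
```

```text
lipL [0.5741 0.2472]
lipR [0.5691 0.1191]
plateL [0.561  0.2418]
plateR [0.5565 0.1255]
covL [0.623  0.2555]
covR [0.6165 0.1078]
narrow lip L [ 0.561  -0.0499]
narrow cov L [ 0.6095 -0.036 ]
```

>>> apply_moves([
  [0, [30, 2, 0], 0],
  [0, [34, 0, 0], 0],
  [0, [0, 0, 30], 0],
  [0, [0, 0, 30], 0],
  [0, [0, 0, 0], 0],
])

```text
t: 6.95
tool_pos: [0.5952, 0.178, 0.2607]
orientation: [3.139, -0.069, -0.008]
force: [0.1, 0.3, 0.1]
opening: 0.0005
```

>>> apply_moves([
  [0, [0, 0, 20], 0],
  [0, [0, 0, 20], 0],
  [0, [0, 0, 10], 0],
  [0, [0, 0, 5], 0],
  [0, [0, 0, 0], 0],
])

```text
t: 7.58
tool_pos: [0.5962, 0.1797, 0.2085]
orientation: [3.141, -0.066, -0.0]
force: [-0.4, -0.6, 1.0]
opening: 0.0006
```

>>> apply_moves([
  [0, [-6, 0, 0], 0],
  [0, [-5, 0, 0], 0],
  [0, [-3, 0, 0], 0],
  [0, [-3, 0, 0], 0],
  [0, [-3, 0, 0], 0],
])

```text
t: 8.2
tool_pos: [0.5765, 0.1805, 0.209]
orientation: [-3.141, 0.066, -0.002]
force: [1.8, -0.2, -2.2]
opening: 0.0005
```

>>> apply_moves([
  [0, [-4, 0, 0], 0],
  [0, [-5, 0, 0], 0],
  [0, [-5, 0, 0], 0],
  [0, [-5, 0, 0], 0],
  [0, [-5, 0, 0], 0],
])

```text
t: 8.82
tool_pos: [0.5521, 0.1815, 0.209]
orientation: [3.141, -0.066, 0.001]
force: [2.7, -1.3, 1.4]
opening: 0.0003
```

>>> apply_moves([
  [0, [-5, 0, 0], 0],
  [0, [-5, 0, 0], 0],
  [0, [-5, 0, 0], 0],
  [0, [-5, 0, 0], 0],
  [0, [-5, 0, 0], 0],
])

```text
t: 9.45
tool_pos: [0.527, 0.1826, 0.2088]
orientation: [3.141, -0.066, 0.0]
force: [2.8, -1.5, 2.4]
opening: 0.0006
```

>>> apply_moves([
  [0, [-5, 0, 0], 0],
  [0, [-5, 0, 0], 0],
  [0, [-5, 0, 0], 0],
  [0, [-5, 0, 0], 0],
  [0, [-5, 0, 0], 0],
])

```text
t: 10.07
tool_pos: [0.502, 0.1836, 0.2087]
orientation: [3.141, -0.066, -0.0]
force: [2.8, -2.0, 0.0]
opening: 0.0004
```

>>> apply_moves([
  [0, [-4, 0, 0], 0],
  [0, [-4, 0, 0], 0],
  [0, [-3, 0, 0], 0],
  [0, [-3, 0, 0], 0],
  [0, [-2, 0, 0], 0],
])

```text
t: 10.7
tool_pos: [0.4861, 0.1843, 0.2086]
orientation: [3.141, -0.066, -0.0]
force: [2.4, -2.3, -0.6]
opening: 0.0004
```

>>> apply_moves([
  [0, [-2, 0, 0], 0],
  [0, [-2, 0, 0], 0],
  [0, [-1, 0, 0], 0],
])

```text
t: 11.08
tool_pos: [0.4812, 0.1845, 0.2086]
orientation: [3.141, -0.066, -0.0]
force: [2.8, -1.7, -1.1]
opening: 0.0007
```

>>> apply_moves([
  [0, [-1.5, 0, 0], 0],
  [0, [-1.5, 0, 0], 0],
  [0, [-1, 0, 0], 0],
])

```text
t: 11.45
tool_pos: [0.4782, 0.1846, 0.2089]
orientation: [-3.141, 0.066, -0.005]
force: [12.2, -1.8, -9.4]
opening: 0.0003
```

>>> apply_moves([
  [0, [-1, 0, 0], 0],
  [0, [-1, 0, 0], 0],
])

```text
t: 11.7
tool_pos: [0.4774, 0.1847, 0.2093]
orientation: [-3.14, 0.066, -0.012]
force: [21.1, -2.2, -15.1]
opening: 0.0003
```

The force rises where the stop should be. I'll unload forward, then lift clear and look.

>>> apply_moves([
  [0, [5, 0, 0], 0],
  [0, [6, 0, 0], 0],
  [0, [0, 0, 0], 0],
  [0, [0, 0, -20], 0],
  [0, [0, 0, -30], 0],
])

```text
t: 12.32
tool_pos: [0.4854, 0.1843, 0.2579]
orientation: [3.14, -0.066, -0.006]
force: [0.3, -0.4, -0.2]
opening: 0.0005
```

>>> apply_moves([
  [0, [0, 0, -45], 0],
  [0, [-10, 0, -45], 0],
  [0, [-20, 0, 0], 0],
  [0, [0, 0, 0], 0],
])

```text
t: 12.82
tool_pos: [0.4556, 0.1858, 0.3491]
orientation: [-3.141, 0.065, -0.0]
force: [0.1, 0.1, 0.3]
opening: 0.0008
```

```bash
python3 - <<'E'
from h import *
import cv2
s=robot.read_state();print(s['t'],s['tool_pos'],s['orientation'],s['force'])
cv2.imwrite('pics/w3.png',viewer.read_camera('wrist'))
E
```

```text
12.825 [0.45564879 0.18579179 0.3490836 ] [-3.14050940e+00  6.51872593e-02 -4.48115547e-04] [0.10380543 0.06000284 0.28923951]
```

View pics/w3.png

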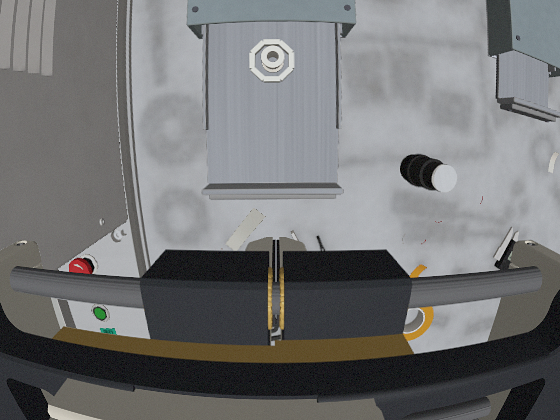

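The wide tray is out, with its lip's rear edge from (203,185) to (343,185). The roller stands in its nest at (272,57). The narrow tray is shut at right and the lens is standing at (430,172). Now I'll check this in numbers.

```bash
python3 - <<'E'
from h import *
W=lambda *a:wray(*a)
l=(W(203,185,.042)+W(343,185,.042))/2;c=(W(188,24,.05)+W(355,24,.05))/2
print('wide out',np.linalg.norm(l-c)-.05,l,c,'shift vs before',np.linalg.norm(l-[.5716,.1832]))
print('roller from lip',W(272,57,.038)-l)
nl,nc=W(500,97,.042),W(497,55,.05);print('narrow lip-cover x',nc-nl,nl); print('lens',W(412,170,0))
E
```

```text
wide out 0.0963189600293063 [0.47329259 0.18778002] [0.61953606 0.18308054] shift vs before 0.09841403765280747
roller from lip [ 0.11473892 -0.00397999]
narrow lip-cover x [0.04272565 0.00720289] [ 0.56015996 -0.04994637]
lens [0.47762137 0.03819889]
```

```bash
python3 -c "
from plant import order
print(order.close_job())"
```

```text
the job is handed in; nothing more can be done
None
```

I pushed the narrow tray home with closed fingers, then hooked the fingertips behind the wide tray's lip and drew it out to its stop. I handed the job in at about 13 s with the arm clear of everything; no verdict is reported.

- **Narrow tray:** it stopped with force rising to about 30 N at the position I expected. Its lip was in the same place, within about 1 mm, before and after I drew the wide tray. A rough last reading put the lip about 43 mm in front of the cover, not the 50 mm it should be when shut. That disagrees; I put it down to imprecise pixel picking on the cover corner and trusted the hard stop.
- **Wide tray:** about 96–98 mm out by camera, with force rising to about 21 N at the stop.
- **Roller:** it stands in its nest, about 115 mm behind the lip by camera against a nominal 120, so inside the ±12 mm allowed.
- **Bystanders:** the lens has not moved. The loupe and block were not measured again, but the arm worked well away from both.

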